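# Swap the mount on a display board for the one dried on the hook

## Task

The vessel for the cloth-covered board needs the ring mount, which has dried on the rack. First take the prong mount off its screw and hang it on the rack's empty hook; then unhook the ring mount and hang it by its keyhole on that screw, the screw fully home at the top of the narrow slot. Both hang upright at the end; lower them gently, do not let them drop, and do not shift or knock over the things on the table.

Things in the scene. Friction and masses are not known exactly. Their poses are not given: they have to be found in the camera images.
- ring_mount: Brass mount with an open ring in front, loose, about 0.25 kg, 150 mm long. Origin: middle of its stem, the place to hold it. Own axes: x points back, to the rack or board; z up. Stem: flat bar on edge, 10 mm thick (y), 22 mm tall (z -11 to +11), bare from x = -22 to +42 mm. Ring: level, 8 mm rod, 76 mm across, from x = -22 to -98 mm. It starts on the used hook.
- ring_slot_top (a point): Point of the ring mount's keyhole, mid-thickness of its plate, where the screw's axis lies when it is fully home: mount origin +48 mm x, +66 mm z. The upright plate is 4 mm thick (x +46 to +50), 64 mm wide, z -28 to +84 mm from the origin. Narrow slot 12 mm wide, its end 4 mm above this point; round entry 25 mm wide, its centre 32 mm below this point. Axes as the mount.
- prong_mount: Brass mount with two upturned prongs in front (56 mm across, tips 32 mm above the stem's middle, reaching x = -87 mm), loose, about 0.22 kg. It starts on the board's screw. Origin, axes, stem, plate and keyhole exactly as the ring mount's.
- prong_slot_top (a point): The same point of the prong mount's keyhole as ring_slot_top is of the ring mount's. A hung mount has a little play and leans up to 0.06 rad, the foot of its plate back and its front end down.
- screw_shank (a point): The board's screw that the prong mount starts on, 230 mm above the table: point on its axis half-way along the bare shank, 4 mm in front of the board's face. Shank 8 mm thick, 8 mm long between face and head; head 19 mm in diameter, 5 mm thick (the screw stands 13 mm out). x points straight into the board, z up. 55 mm left or right of the board's middle.
- display_board: Fixed upright board faced with grey cloth on wooden feet, 220 mm wide (y), top edge 264 mm above the table. Origin: on the table under the middle of its front face; x points into the board. Two screws in its face: one with the prong mount, one with the shelf mount. Feet reach 35 mm in front of the face, 20 mm high.
- shelf_mount: A third brass mount, fixed on the board's other screw: plate and stem like the others', a small level padded ledge (70 mm wide) in front. Origin: on the axis of its screw at the board's face; the middle of its stem lies 52 mm in front of that and 66 mm below. Leave it.
- drying_rack: Fixed aluminium rack, 218 mm wide, posts 300 mm tall. Origin: on the table under the middle of its rails' front face; x points to the back. Upper rail (z 230 to 260 mm) with two hooks 55 mm left and right of the middle; lower rails with a rubber strip 6 mm out (z 148 to 198 mm), against which the foot of a hung plate leans. Feet reach 45 mm in front, 12 mm high.
- empty_hook_bar (a point): The rack's empty hook, 245 mm above the table: point on the axis of its level bar, 10 mm in front of the rail, in the middle of the room for a plate. Steel rod 6 mm thick that comes out of the rail for 17 mm, then turns straight up; the tip stands 27 mm above this point, and 14 mm are clear between rail and upturned end. x points to the rail, z up.
- used_hook_bar (a point): The same point of the rack's other hook, same shape, where the ring mount hangs at the start. On a hook the end of the slot rests on the bar, slot_top 1 mm below the bar's axis. A plate raised 25 to 42 mm above that has its keyhole level with the upturned end and passes it; lower it hits the tip, higher the bar holds it.
- bottle_silver: bystander: silver-grey oblong bottle with a red cap, 63 x 90 mm, 222 mm tall, loose, standing on the table. Origin: centre of its underside.
- amber_bottle_1: bystander: brown glass bottle with a black cap, 70 mm across, 142 mm tall, loose. Origin: centre of its underside.
- tub_grey: bystander: round grey tub, 70 mm across, 80 mm tall, loose. Origin: centre of its underside.
- sample_vial_4: bystander: clear vial with a black cap, 47 mm across, 124 mm tall, loose and light. Origin: centre of its underside.
- hdpe_orange: bystander: white wide-neck bottle with an orange cap, 71 x 100 mm, 205 mm tall, loose. Origin: centre of its underside.
- wash_bottle: bystander: small translucent white bottle, 69 mm across, 150 mm tall, loose. Origin: centre of its underside.
- pill_pot_3: bystander: small cream pot with a white lid, 38 mm across, 58 mm tall, loose and light. Origin: centre of its underside.

How it is judged:
On the way, in this order (a step that is already met when the one before it is completed fails the run):
1. the prong mount hangs at rest and let go on the hook that was empty (x of prong_slot_top in the frame of empty_hook_bar between -0.006 and 0.006 m and y of prong_slot_top in the frame of empty_hook_bar between -0.005 and 0.005 m and z of prong_slot_top in the frame of empty_hook_bar between -0.005 and 0.003 m and angle between prong_mount's own z axis and vertical below 0.12 rad and linear speed of prong_mount below 0.02 m/s and angular speed of prong_mount below 0.1 rad/s and contact force between the fingers and prong_mount below 0.1 N), for 0.1 s.
2. the ring mount is unhooked: its keyhole is clear in front of the rack's hooks (x of ring_slot_top in the frame of drying_rack below -0.035 m), for 0.1 s.
3. the ring mount's plate is behind the head of the screw, the head having come through the round entry, with the slot still to slide down (x of ring_slot_top in the frame of screw_shank between -0.005 and 0.005 m and y of ring_slot_top in the frame of screw_shank between -0.007 and 0.007 m and z of ring_slot_top in the frame of screw_shank between 0.01 and 0.042 m), for 0.1 s.
At the end, for the whole second after the job is handed in: The ring mount hangs on the screw the prong mount was on, plate behind the head, within 4 mm of home at the top of the narrow slot; the prong mount hangs on the hook that was empty, slot end on the bar within 5 mm; both at rest, let go, within 0.12 rad of upright (x of ring_slot_top in the frame of screw_shank between -0.0045 and 0.0045 m and y of ring_slot_top in the frame of screw_shank between -0.004 and 0.004 m and z of ring_slot_top in the frame of screw_shank between -0.004 and 0.004 m and angle between each of ring_mount, prong_mount's own z axis and vertical below 0.12 rad and linear speed of each of ring_mount, prong_mount below 0.02 m/s and angular speed of each of ring_mount, prong_mount below 0.1 rad/s and x of prong_slot_top in the frame of empty_hook_bar between -0.006 and 0.006 m and y of prong_slot_top in the frame of empty_hook_bar between -0.005 and 0.005 m and z of prong_slot_top in the frame of empty_hook_bar between -0.005 and 0.003 m); the robot touches nothing.
It fails at once if a mount is dropped: the ring mount moves faster than 0.3 m/s within 45 mm of home on the screw, or the prong mount within 45 mm of home on the empty hook ((distance between ring_slot_top and screw_shank below 0.045 m and linear speed of ring_mount above 0.3 m/s) or (distance between prong_slot_top and empty_hook_bar below 0.045 m and linear speed of prong_mount above 0.3 m/s)).
It fails at once if a bottle, tub, vial or pot standing loose on the table is moved by more than 20 mm or knocked over (distance of any of bottle_silver, amber_bottle_1, tub_grey, sample_vial_4, hdpe_orange, wash_bottle, pill_pot_3 from where it was at the start of the episode above 0.02 m or angle between any of bottle_silver, amber_bottle_1, tub_grey, sample_vial_4, hdpe_orange, wash_bottle, pill_pot_3's own z axis and vertical above 0.3 rad).
It also fails if it takes over 72 s, if anything falls off the work surface, if the arm or the gripper's body presses on something with over 40 N, if the wrist force passes 120 N, or if a joint passes its speed limit or range.

## Robot

A 7-joint arm with a two-finger parallel gripper is mounted at the origin on the work surface; the furniture and walls round the work are solid. World frame = base frame: x ahead of the robot, y to its left, z up, the work surface at z = 0. Lengths are in m, angles in rad, forces in N, time in s.
With the tool pointing down it reaches from about 0.4 to 0.875 m from the base axis. Payload 19.3 kg.
Tool frame: the origin (TCP) lies midway between the tips of the shut fingers; the grasp point (between the pads) lies 19 mm behind it (bot.pinch_z is the distance from the TCP to the grasp point, in m); z points along the fingers, y is the line along which they close (so a half turn about z gives the same grasp; the last joint's range is limited). The gripper opens to 85 mm and grips with 20 to 120 N. Pads are 22 mm wide; open, the fingers measure 114 mm over their backs; the gripper's body (76 mm by 85 mm) begins 54 mm behind the grasp point. The pads swing forward as they close: fully open they stand 13 mm farther back than shut.
Start: joints at [1.043, 0.521, -0.036, 1.599, 0.021, 1.021, -0.113], TCP at [0.276, -0.561, 0.231] pointing down, gripper open.
Joint ranges: [-2.91, 2.91], [-0.3, 2.13], [-1.5, 1.42], [0.17, 2.43], [-1.26, 4.41], [0.16, 1.93], [-2.52, 2.52]. Speed limits (rad/s): [1.89, 1.89, 2.39, 2.39, 3.01, 3.01, 3.01].

## Interface

Orientations are given as [roll, pitch, yaw] about the fixed x, y, z axes, in that order (R = Rz(yaw) Ry(pitch) Rx(roll)).
In Python, from workcell import observe, viewer, bot gives the robot as it stands. The module is installed in compiled form; this text tells all that it offers.
- The arm moves only by the tool play_rows, never from a script. Its argument "motion" is a list of rows, each a list of 7 numbers: the shift along the tool's x, y, z in cm, then the turn, a rotation vector about the tool's x, y, z in rad, then the opening, from -1 (shut) to 1 (fully open), so that 0 is half open. A call has exactly 5 rows; each row is the pose to reach, as a shift and turn from the pose commanded when the call began, along the tool's axes at that moment; what a row does not reach only later rows make up. A row lasts 1/10 s, in which the tool goes at most 50 mm and 8.59 degrees, less where a joint would pass 70% of its speed; a pose out of reach is approached as far as the arm can. A call with a gripper value outside its range is refused whole. The fingers move at their own pace and stop on an object; "squeeze" is the grip in N (left out, the last holds). Time passes only in rows, so rows that repeat a pose let the fingers close, or fill a call up. It gives the time, the measured TCP pose, the force, the opening and the grip force at its end, in the units of the state.
- observe(): the state, without advancing time (a new reading comes with each control period).
- viewer.grab_frame(name): name is "scene" or "top"; returns (picture, depth): 420x560x3 uint8, red, green, blue; 420x560 float32, m along the optical axis (not along the pixel's ray), 0 where there is no reading.
- viewer.camera_info(name): a dict with "fx", "fy", "cx", "cy" (pixels), "k1" (the pictures are not rectified: a ray, as slopes to the right and down, at radius r is drawn at 1 + k1 r^2 times it, then the intrinsics apply), "R" (3x3) and "t" (3): a world point X has camera coordinates R X + t. Camera axes: x right, y down, z forward; pixel columns grow to the right and rows downward; lengths in m; the calibration is good to about 2 mm. A picture is of the moment at which its call begins. camera_info takes no time and is no camera call.
- bot.job_done(): hands the job in; it is judged then, once.
The state is a dict: "clock": time; "qpos": joint angles; "qd": joint speeds; "joint_efforts": joint torques, N m; "position": TCP position; "tool_rot": TCP orientation; "force": force on the tool from outside, world axes, zero at the start; "moment": the same for the moment, N m; "grip_width": finger opening in m; "finger_force": force on a finger pad.
Only numpy, scipy, OpenCV 4.12 (cv2) and the standard library are available. Lean on these libraries where they do the work, as an engineer would, in place of code of your own. Each camera call takes 0.05 s, during which the arm holds its last target. There are 200 camera calls.

## Working session

There is one attempt and no reset: what is moved stays moved. The work goes in short steps, Python scripts to look and compute and a tool call to move; the robot and the scene stay as the last step left them, time stands still between calls to the robot, and variables do not carry over. Pictures are saved under pics/ and viewed, at most 10 in all, crops included, and the job is handed in when it is done.

Besides the shell and the picture viewer there is one more tool, called after ">>>" as name(argument=value, ...) on one line, values as JSON. play_rows: Moves the arm, as the interface text tells. Its arguments: {"type":"object","properties":{"motion":{"type":"array"},"squeeze":{"type":"number"}},"required":["motion"]}

```bash
mkdir -p pics; python3 - <<'E'
from workcell import observe, viewer, bot
import numpy as np, cv2
s=observe(); print(s)
for n in("scene","top"):
    c=viewer.camera_info(n); print(n,c)
    p,d=viewer.grab_frame(n); cv2.imwrite(f"pics/{n}0.png",p[:,:,::-1]); np.save(f"pics/{n}0.npy",d)
E
```

```text
{'clock': 0.0, 'qpos': array([ 1.04281214,  0.52203755, -0.03630729,  1.60000542,  0.0212001 ,
        1.02111418, -0.11279834]), 'qd': array([ 0.00093447,  0.00052449,  0.00203396, -0.00045012, -0.00050542,
        0.00169422,  0.00024367]), 'joint_efforts': array([-2.11582687e-04, -9.27092528e+01,  1.98002435e+00, -3.69928944e+01,
        1.78687682e-02,  8.18172324e-03, -8.36879212e-05]), 'position': array([ 0.27602861, -0.56035815,  0.23071222]), 'tool_rot': array([-3.14041695e+00,  9.50811598e-05,  4.57758494e-01]), 'force': array([-0.20096498, -0.19909872, -0.40202171]), 'moment': array([-0.002199  ,  0.0113531 , -0.03754735]), 'finger_force': 0.0, 'grip_width': 0.08544217988465745}
scene {'fx': 384.0765330558249, 'fy': 384.0765330558249, 'cx': 277.063617287511, 'cy': 215.4826520270383, 'k1': -0.09887076619755204, 'R': array([[-0.72775445, -0.6857591 , -0.01038866],
       [-0.47704787,  0.51702854, -0.71070868],
       [ 0.49274618, -0.51226551, -0.70340973]]), 't': array([0.48635042, 0.22171463, 0.91563885])}
top {'fx': 430.5693784688638, 'fy': 430.5693784688638, 'cx': 281.88336664590554, 'cy': 208.1765593036677, 'k1': -0.10119749708790615, 'R': array([[-0.00833466, -0.99996386,  0.00167721],
       [-0.9944349 ,  0.0081124 , -0.10504011],
       [ 0.10502271, -0.00254335, -0.99446657]]), 't': array([0.20813435, 0.49151086, 1.15608084])}
```

View pics/scene0.png

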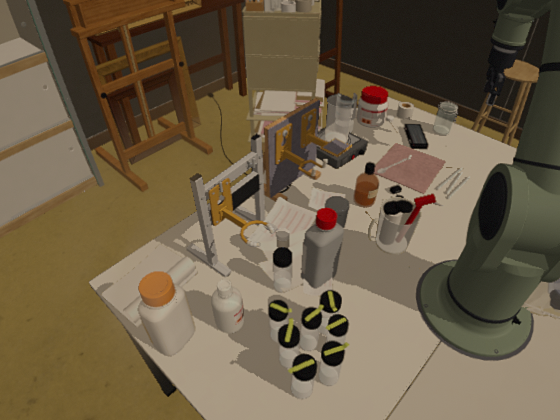

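View pics/top0.png

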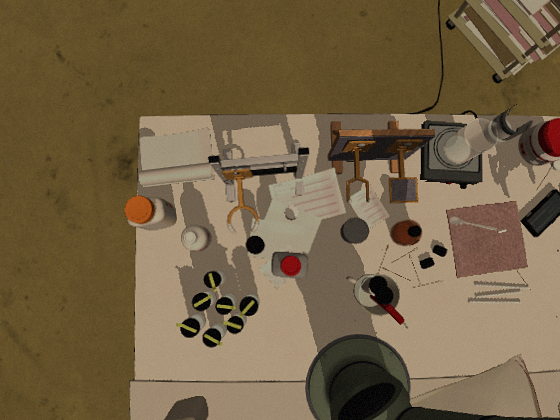

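```bash
cat >h.py <<'E'
import numpy as np, cv2
from workcell import observe, viewer, bot
def grab(n):
    return viewer.grab_frame(n)
def cloud(n,d):
    c=viewer.camera_info(n); h,w=d.shape
    K=np.array([[c['fx'],0,c['cx']],[0,c['fy'],c['cy']],[0,0,1]])
    u,v=np.meshgrid(np.arange(w),np.arange(h))
    p=np.stack([u,v],-1).reshape(-1,1,2).astype(float)
    r=cv2.undistortPoints(p,K,np.array([c['k1'],0,0,0])).reshape(h,w,2)
    X=np.dstack([r[...,0]*d,r[...,1]*d,d])-c['t']
    W=X@c['R']; W[d<=0]=np.nan
    return W
def proj(n,P):
    c=viewer.camera_info(n)
    K=np.array([[c['fx'],0,c['cx']],[0,c['fy'],c['cy']],[0,0,1]])
    return cv2.projectPoints(np.atleast_2d(P).astype(float),cv2.Rodrigues(c['R'])[0],c['t'],K,np.array([c['k1'],0,0,0,0]))[0].reshape(-1,2)
E
python3 - <<'E'
from h import *
T=cloud("top",np.load("pics/top0.npy"));S=cloud("scene",np.load("pics/scene0.npy"))
for n,u,v in [("rack post L",214,163),("rack post R",303,153),("boardL",334,145),("boardR",430,140),("ring stem",241,185),("prong",357,175),("silver cap",291,266),("vial",255,245),("tub",355,230),("amber cap",412,232),("table",320,330),("hdpe",140,208),("wash",195,237)]:
    print(n,T[v,u].round(3))
# plane candidates
from scipy.optimize import least_squares
def zs(W,lo,hi,box):
    m=(W[...,2]>lo)&(W[...,2]<hi)&(W[...,0]>box[0])&(W[...,0]<box[1])&(W[...,1]>box[2])&(W[...,1]<box[3]); return W[m]
for n,b,lo,hi in [("rackposts",(.45,.75,0,.5),.293,.31),("boardtop",(.4,.8,-.3,.15),.255,.27)]:
    for nm,W in (("T",T),("S",S)):
        q=zs(W,lo,hi,b)
        if len(q)>5:
            print(n,nm,len(q),q.mean(0).round(4),cv2.minAreaRect(q[:,:2].astype(np.float32)))
I=cv2.imread("pics/scene0.png")
cv2.imwrite("pics/c1.png",cv2.resize(I[90:280,185:365],None,fx=3.1,fy=3.1,interpolation=cv2.INTER_CUBIC))
I=cv2.imread("pics/top0.png")
cv2.imwrite("pics/c2.png",cv2.resize(I[110:270,195:445],None,fx=3.2,fy=3.2,interpolation=cv2.INTER_CUBIC))
E
```

```text
rack post L [0.563 0.349 0.298]
rack post R [0.583 0.159 0.299]
boardL [0.632 0.076 0.174]
boardR [ 0.629 -0.143  0.232]
ring stem [0.534 0.302 0.181]
prong [0.557 0.021 0.174]
silver cap [0.341 0.185 0.219]
vial [0.391 0.272 0.121]
tub [0.429 0.013 0.077]
amber cap [ 0.419 -0.118  0.142]
table [ 0.158  0.102 -0.004]
hdpe [0.478 0.54  0.199]
wash [0.411 0.417 0.151]
rackposts T 190 [0.5786 0.2536 0.2982] ((0.5791968107223511, 0.2546519935131073), (0.020576490089297295, 0.2153853178024292), 4.644375801086426)
rackposts S 138 [0.5756 0.2697 0.2982] ((0.5788021683692932, 0.25286704301834106), (0.021313220262527466, 0.21792113780975342), 3.8295137882232666)
boardtop T 819 [ 0.6365 -0.0337  0.2624] ((0.6371406316757202, -0.03460347652435303), (0.020358163863420486, 0.2205374538898468), 0.08081743866205215)
boardtop S 394 [ 0.6335 -0.0247  0.2615] ((0.6303775310516357, 0.005252823233604431), (0.05437096580862999, 0.30327993631362915), 10.20057487487793)
```

View pics/c1.png

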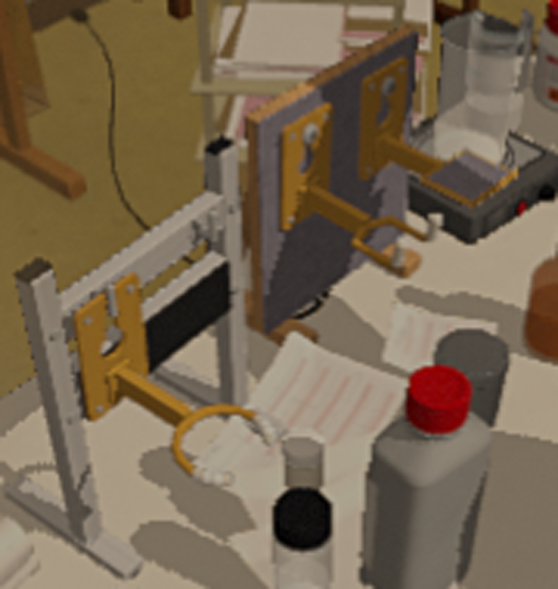

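View pics/c2.png

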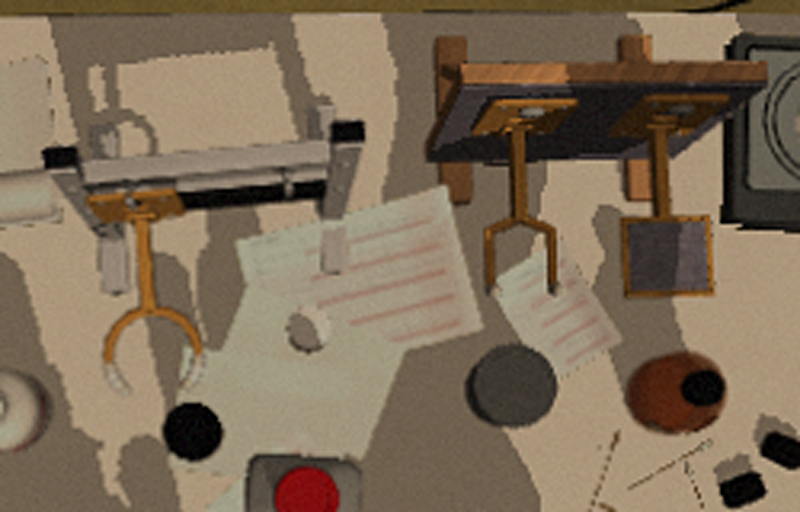

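```bash
cat >fit.py <<'E'
from h import *
T=cloud("top",np.load("pics/top0.npy"));S=cloud("scene",np.load("pics/scene0.npy"))
def box(W,o,yaw,xl,yl,zl):
    c,s=np.cos(yaw),np.sin(yaw); d=W-np.array([o[0],o[1],0]); x=d[...,0]*c+d[...,1]*s; y=-d[...,0]*s+d[...,1]*c
    return (x>xl[0])&(x<xl[1])&(y>yl[0])&(y<yl[1])&(W[...,2]>zl[0])&(W[...,2]<zl[1]),x,y
def fitx(W,o,yaw,xl,yl,zl,name):
    m,x,y=box(W,o,yaw,xl,yl,zl); 
    if m.sum()<15: print(name,"few",m.sum());return
    q=np.stack([x[m],y[m],W[m][:,2]],1); k=np.ones(len(q),bool)
    for _ in range(8):
        A=np.c_[np.ones(k.sum()),q[k,1],q[k,2]-q[k,2].mean()]; c,*_=np.linalg.lstsq(A,q[k,0],rcond=None)
        r=q[:,0]-np.c_[np.ones(len(q)),q[:,1],q[:,2]-q[k,2].mean()]@c; k=abs(r)<max(.0025,2*np.median(abs(r)))
    print(name,"n",k.sum(),"x0 %.4f dyaw %.4f tilt %.4f"%(c[0],-c[1],c[2]),"y",np.percentile(q[k,1],[1,50,99]).round(4),"z",np.percentile(q[k,2],[1,99]).round(3),"rms %.4f"%r[k].std())
E
python3 - <<'E'
from fit import *
for nm,W in(("T",T),("S",S)):
    fitx(W,(.627,-.0346),0,(-.012,.012),(-.11,.11),(.05,.25),nm+" board face")
    m,x,y=box(W,(.627,-.0346),0,(-.03,.06),(-.13,.13),(.257,.27)); print(nm,"boardtop x,y",np.percentile(x[m],[1,99]).round(4),np.percentile(y[m],[1,2,98,99]).round(4))
    o=(.569,.2535)
    fitx(W,o,.09,(-.02,.02),(-.085,.085),(.205,.255),nm+" upper rail")
    fitx(W,o,.09,(-.02,.02),(-.085,.085),(.15,.195),nm+" strip")
    m,x,y=box(W,o,.09,(-.03,.04),(-.13,.13),(.285,.31));print(nm,"posts y",np.percentile(y[m],[1,99]).round(4),"x",np.percentile(x[m],[1,99]).round(4))
    for s in(-1,1):
        k=m&(y*s>0); print("  post",s,W[k].mean(0).round(4),k.sum())
    for h in(-.055,.055):
        m,x,y=box(W,o,.09,(-.03,-.004),(h-.015,h+.015),(.2,.29)); 
        if m.sum(): print(nm,"hook",h,m.sum(),"x",np.median(x[m]).round(4),"y",np.median(y[m]).round(4),"zmax",W[m][:,2].max().round(4))
E
```

```text
T board face n 1491 x0 -0.0006 dyaw 0.0114 tilt -0.0209 y [-0.1073  0.002   0.108 ] z [0.053 0.249] rms 0.0028
T boardtop x,y [0.0006 0.0197] [-0.1073 -0.1055  0.1055  0.1078]
T upper rail n 177 x0 -0.0004 dyaw 0.0004 tilt 0.1625 y [-0.0826  0.0016  0.0808] z [0.23  0.255] rms 0.0015
T strip n 205 x0 -0.0072 dyaw 0.0277 tilt -0.0075 y [-0.0813 -0.0127  0.0819] z [0.151 0.194] rms 0.0014
T posts y [-0.1068  0.1074] x [-0.0006  0.0207]
  post -1 [0.5858 0.1587 0.2977] 102
  post 1 [0.5702 0.35   0.2972] 106
T hook -0.055 21 x -0.0174 y -0.053 zmax 0.2733
T hook 0.055 74 x -0.012 y 0.0545 zmax 0.2742
S board face n 2238 x0 -0.0000 dyaw 0.0180 tilt -0.0209 y [-0.1066  0.0203  0.1079] z [0.052 0.249] rms 0.0029
S boardtop x,y [-0.0014  0.0201] [-0.1062 -0.105   0.1082  0.1087]
S upper rail n 460 x0 -0.0053 dyaw 0.1006 tilt 0.0131 y [-0.0835  0.0311  0.0847] z [0.206 0.255] rms 0.0030
S strip n 520 x0 -0.0074 dyaw 0.0277 tilt -0.0182 y [-0.0828 -0.0142  0.084 ] z [0.151 0.195] rms 0.0014
S posts y [-0.1088  0.1072] x [-0.0013  0.0194]
  post -1 [0.584  0.1585 0.2951] 88
  post 1 [0.5679 0.3515 0.2954] 117
S hook -0.055 31 x -0.0182 y -0.0547 zmax 0.2712
S hook 0.055 158 x -0.0122 y 0.0566 zmax 0.2731
```

```bash
python3 - <<'E'
from fit import *
print("--- board face w/o mounts")
for nm,W in(("T",T),("S",S)):
    m,x,y=box(W,(.627,-.0346),0,(-.012,.012),(-.107,.107),(.05,.25))
    for lim in (.0035,):
        keep=m&((abs(abs(y)-.055)>.036)|(W[...,2]<.12))
        q=np.stack([x[keep],y[keep],W[keep][:,2]-.16],1);k=np.ones(len(q),bool)
        for _ in range(6):
            A=np.c_[np.ones(len(q)),q[:,1],q[:,2]];c=np.linalg.lstsq(A[k],q[k,0],rcond=None)[0];r=q[:,0]-A@c;k=abs(r)<lim
        print(nm,c.round(4),k.sum(),r[k].std().round(4))
print("--- board top edges yaw")
m,x,y=box(T,(.627,-.0346),0,(-.03,.06),(-.13,.13),(.257,.27)); q=T[m]
ys=np.arange(-.12,.06,.01);f=[q[(abs(q[:,1]-a)<.005),0].min() for a in ys];b=[q[(abs(q[:,1]-a)<.005),0].max() for a in ys]
print(np.polyfit(ys,f,1).round(4),np.polyfit(ys,b,1).round(4))
print("--- stems / plates")
for nm,o,yaw,zo in(("prong",(.571,.0204),0,.164),("ring",(.51,.302),.083,.178)):
    for cn,W in(("T",T),("S",S)):
        m,x,y=box(W,o,yaw,(-.02,.042),(-.015,.015),(zo-.0,zo+.03))
        q=np.stack([x[m],y[m],W[m][:,2]],1); 
        mid=[];
        for a in np.arange(-.02,.041,.01):
            k=abs(q[:,0]-a)<.005
            if k.sum()>2: mid.append((a,q[k,1].min(),q[k,1].max(),np.median(q[k,2])))
        print(nm,cn,m.sum());print(np.array(mid).round(4))
        m,x,y=box(W,o,yaw,(.03,.065),(-.045,.045),(zo+.02,zo+.09)); print("  plate n",m.sum(),"x",np.percentile(x[m],[5,25,50,75]).round(4),"y",np.percentile(y[m],[1,3,97,99]).round(4),"zmax",np.percentile(W[m][:,2],99).round(4))
for n,(u,v) in dict(pot=(291,213),tools=(380,290),redh=(400,320),silver=(280,266)).items(): print(n,T[v,u].round(3))
E
```

```text
--- board face w/o mounts
T [ 0.0017 -0.0145  0.0009] 730 0.0006
S [ 0.0021 -0.0216  0.006 ] 1156 0.0013
--- board top edges yaw
[-0.0041  0.6282] [-0.0031  0.6457]
--- stems / plates
prong T 115
[[-0.02   -0.0039  0.0045  0.1711]
 [-0.01   -0.0049  0.0049  0.1718]
 [ 0.     -0.0046  0.0049  0.1721]
 [ 0.01   -0.0053  0.005   0.1716]
 [ 0.02   -0.0059  0.0046  0.1715]
 [ 0.03   -0.0034  0.0053  0.1726]
 [ 0.04   -0.0035  0.0046  0.1732]]
  plate n 350 x [0.0473 0.0494 0.0515 0.0568] y [-0.0436 -0.0414  0.0413  0.0437] zmax 0.2533
prong S 92
[[-0.02   -0.0081  0.0046  0.168 ]
 [-0.01   -0.0046  0.0054  0.1702]
 [ 0.     -0.0082  0.0034  0.171 ]
 [ 0.01   -0.0077  0.0044  0.1721]
 [ 0.02   -0.0066  0.0038  0.1715]
 [ 0.03   -0.0058  0.0044  0.1723]
 [ 0.04   -0.0052  0.0044  0.1739]]
  plate n 484 x [0.0471 0.0492 0.0514 0.0563] y [-0.0442 -0.0402  0.0426  0.0441] zmax 0.2528
ring T 121
[[-0.02   -0.0014  0.0058  0.1858]
 [-0.01   -0.002   0.0082  0.1847]
 [ 0.     -0.0021  0.0069  0.1862]
 [ 0.01   -0.0017  0.0081  0.1862]
 [ 0.02   -0.0019  0.008   0.1866]
 [ 0.03   -0.0011  0.007   0.1879]
 [ 0.04   -0.0087  0.0128  0.1873]]
  plate n 472 x [0.0414 0.0434 0.0552 0.0586] y [-0.0437 -0.0416  0.0397  0.0433] zmax 0.2644
ring S 147
[[-0.02   -0.0034  0.0064  0.1855]
 [-0.01   -0.0036  0.0062  0.1855]
 [ 0.     -0.0043  0.0061  0.1855]
 [ 0.01   -0.0039  0.0069  0.1862]
 [ 0.02   -0.0041  0.0061  0.1871]
 [ 0.03   -0.0029  0.0058  0.1871]
 [ 0.04   -0.012   0.0119  0.1864]]
  plate n 763 x [0.0403 0.0424 0.0443 0.0561] y [-0.0429 -0.037   0.0426  0.0438] zmax 0.2648
pot [0.477 0.18  0.057]
tools [ 0.277 -0.034  0.14 ]
redh [ 0.211 -0.07   0.186]
silver [0.341 0.21  0.216]
```

```bash
cat >mv.py <<'E'
import numpy as np
from scipy.spatial.transform import Rotation as Rn
from workcell import observe
T0=.436
def R(yaw,t=T0): return Rn.from_euler('xyz',[np.pi,-t,yaw])
def chain(wps,start=None):
    """wps: (TCP xyz, yaw, tilt)"""
    if start is None:
        s=observe(); p=s['position']; r=Rn.from_euler('xyz',s['tool_rot']); print('t %.2f'%s['clock'],p.round(4),s['tool_rot'].round(4),'F',s['force'].round(1),'w %.4f'%s['grip_width'],'q',s['qpos'].round(2))
    else: p,r=np.array(start[0]),R(*start[1:])
    for w in wps:
        P=np.array(w[0]);q=R(*w[1:])
        print((r.inv().apply(P-p)*100).round(2),(r.inv()*q).as_rotvec().round(4)); p,r=P,q
E
python3 - <<'E'
from mv import *
chain([((.33,-.46,.38),0),((.43,-.22,.40),0),((.53,0.0,.36),0),((.542,.0202,.236),0),((.584,.0202,.145),0)])
E
```

```text
t 0.10 [ 0.2761 -0.5604  0.2308] [-3.1406e+00  1.0000e-04  4.5780e-01] F [0.8 0.8 0. ] w 0.0852 q [ 1.04  0.52 -0.04  1.6   0.02  1.02 -0.11]
[  9.27  -6.64 -14.91] [-0.1007  0.4286  0.4503]
[  9.91 -24.     2.41] [0. 0. 0.]
[  7.38 -22.     7.85] [0. 0. 0.]
[-4.15 -2.02 11.75] [0. 0. 0.]
[-0.04 -0.   10.02] [0. 0. 0.]
```

>>> play_rows(motion=[[1.8,-1.3,-3,-0.02,0.086,0.09,0.5],[3.7,-2.6,-6,-0.04,0.171,0.18,0.3],[5.5,-4,-9,-0.06,0.257,0.27,0],[7.4,-5.3,-12,-0.08,0.343,0.36,0],[9.3,-6.6,-14.9,-0.1007,0.4286,0.4503,0]])

```text
clock: 0.6
position: [0.3307, -0.4598, 0.3815]
tool_rot: [-3.141, -0.44, -0.004]
force: [0.3, -0.2, 1.3]
grip_width: 0.0427
finger_force: 0.0
```

>>> play_rows(motion=[[1.8,-4.4,0.4,0,0,0,0],[3.6,-8.8,0.8,0,0,0,0],[5.4,-13.2,1.2,0,0,0,0],[7.2,-17.6,1.6,0,0,0,0],[8.5,-21,2,0,0,0,0]])

```text
clock: 1.1
position: [0.4166, -0.2477, 0.3983]
tool_rot: [3.14, -0.437, 0.002]
force: [1.2, -0.6, 0.3]
grip_width: 0.0427
finger_force: 0.0
```

```bash
python3 - <<'E'
from mv import *
chain([((.53,0.0,.36),0),((.542,.0202,.236),0),((.584,.0202,.145),0)])
E
```

```text
t 1.10 [ 0.4166 -0.2477  0.3983] [ 3.1401e+00 -4.3690e-01  2.0000e-03] F [ 1.2 -0.6  0.3] w 0.0427 q [ 0.87 -0.03 -0.29  1.98 -0.33  0.85 -0.82]
[  8.7  -24.76   8.25] [ 0.0006 -0.0009  0.0018]
[-4.15 -2.02 11.75] [0. 0. 0.]
[-0.04 -0.   10.02] [0. 0. 0.]
```

>>> play_rows(motion=[[1.6,-4.5,1.5,0,0,0,0],[3.2,-9,3,0,0,0,0],[4.8,-13.5,4.5,0,0,0,0],[6.4,-18,6,0,0,0,0],[8,-22.5,7.5,0,0,0,0]])

```text
clock: 1.6
position: [0.5195, -0.0258, 0.364]
tool_rot: [3.14, -0.437, 0.001]
force: [0.9, -2.3, -0.7]
grip_width: 0.0427
finger_force: 0.0
```

>>> play_rows(motion=[[-0.7,-0.9,2.5,0,0,0,0],[-1.4,-1.8,5,0,0,0,0],[-2.1,-2.7,7.5,0,0,0,0],[-2.8,-3.5,10,0,0,0,0],[-3.5,-4.3,12,0,0,0,0]])

```text
clock: 2.1
position: [0.5378, 0.0153, 0.2387]
tool_rot: [3.141, -0.435, 0.0]
force: [0.8, -0.1, -0.2]
grip_width: 0.0428
finger_force: 0.0
```

```bash
python3 - <<'E'
from mv import *
chain([((.584,.0202,.145),0)])
E
```

```text
t 2.10 [0.5378 0.0153 0.2387] [ 3.141e+00 -4.348e-01  4.000e-04] F [ 0.8 -0.1 -0.2] w 0.0428 q [ 0.32  0.24 -0.59  2.16  0.58  0.42 -2.28]
[ 0.25 -0.49 10.44] [0.0004 0.0012 0.0003]
```

>>> play_rows(motion=[[0,0,0,0,0,-0.14,0],[0,0,0,0,0,-0.28,0],[0,0,0,0,0,-0.42,0],[0,0,0,0,0,-0.56,0],[0,0,0,0,0,-0.7,0]])

```text
clock: 2.6
position: [0.5379, 0.0149, 0.2401]
tool_rot: [2.848, -0.326, 0.755]
force: [-0.4, -0.6, 0.1]
grip_width: 0.0429
finger_force: 0.0
```

```bash
python3 - <<'E'
from mv import *
chain([])
E
```

```text
t 2.60 [0.5379 0.0149 0.2401] [ 2.8476 -0.3263  0.7546] F [-0.4 -0.6  0.1] w 0.0429 q [ 0.45  0.26 -0.74  2.15  0.66  0.45 -1.65]
```

>>> play_rows(motion=[[0,0,0,0,0,-0.14,0],[0,0,0,0,0,-0.28,0],[0,0,0,0,0,-0.42,0],[0,0,0,0,0,-0.56,0],[0,0,0,0,0,-0.7,0]])

```text
clock: 3.1
position: [0.5379, 0.0149, 0.2402]
tool_rot: [2.711, -0.068, 1.421]
force: [-0.4, 0.8, -0.5]
grip_width: 0.0427
finger_force: 0.0
```

>>> play_rows(motion=[[0,0,0,0,0,-0.14,0],[0,0,0,0,0,-0.28,0],[0,0,0,0,0,-0.42,0],[0,0,0,0,0,-0.56,0],[0,0,0,0,0,-0.7,0]])

```text
clock: 3.6
position: [0.5379, 0.0148, 0.2402]
tool_rot: [2.761, 0.218, 2.064]
force: [0.9, -0.1, -0.2]
grip_width: 0.0426
finger_force: 0.0
```

>>> play_rows(motion=[[0,0,0,0,0,-0.14,0],[0,0,0,0,0,-0.28,0],[0,0,0,0,0,-0.42,0],[0,0,0,0,0,-0.56,0],[0,0,0,0,0,-0.7,0]])

```text
clock: 4.1
position: [0.5379, 0.0148, 0.2402]
tool_rot: [2.99, 0.41, 2.774]
force: [-0.2, -1.1, -0.4]
grip_width: 0.0429
finger_force: 0.0
```

```bash
sed -i 's/^T0=.*/T0=.35/; s/^def R(.*/def R(yaw,t=T0): return Rn.from_euler("xyz",[np.pi,-t,yaw])*Rn.from_euler("z",np.pi)\ndef tcp(o,yaw,t=T0,mt=0): return np.array(o)+.019*R(yaw,t).as_matrix()[:,2]/' mv.py; python3 - <<'E'
from mv import *
g=tcp((.577,.0202,.163),.0); print(g)
a=g-.1*R(0).as_matrix()[:,2]
chain([(a,0),(g,0)])
E
```

```text
[0.58351506 0.0202     0.14515192]
t 4.10 [0.5379 0.0148 0.2402] [2.9904 0.4103 2.7742] F [-0.2 -1.1 -0.4] w 0.0429 q [ 0.79  0.4  -1.2   2.14  0.95  0.62  0.21]
[-0.74  0.84  0.58] [ 0.0133  0.0852 -0.3355]
[ 0. -0. 10.] [0. 0. 0.]
```

```bash
cat >kin.py <<'E'
import numpy as np, itertools
from scipy.optimize import least_squares
from scipy.spatial.transform import Rotation as Rn
def fk(q,p,s):
    d1,d3,d5,d7,c1,c7,a1,a2=p
    E=lambda ax,v: Rn.from_euler(ax,v)
    r=E('z',s[0]*q[0]+c1); x=np.array([0,0,d1]); 
    r=r*E('y',q[1])*E('z',s[1]*q[2]); x=x+r.apply([a1,0,d3])
    r=r*E('y',q[3]); x=x+r.apply([a2,0,d5]); r=r*E('z',s[2]*q[4])*E('y',q[5]); x=x+r.apply([0,0,d7]); return x,r*E('z',s[3]*q[6]+c7)
Q=[([1.04281,.52204,-.03631,1.60001,.0212,1.02111,-.1128],[.27603,-.56036,.23071],[-3.1404,0,.45776]),
([.87,-.03,-.29,1.98,-.33,.85,-.82],[.4166,-.2477,.3983],[3.1401,-.4369,.002]),
([.32,.24,-.59,2.16,.58,.42,-2.28],[.5378,.0153,.2387],[3.141,-.4348,.0004]),
([.45,.26,-.74,2.15,.66,.45,-1.65],[.5379,.0149,.2401],[2.8476,-.3263,.7546]),
([.79,.4,-1.2,2.14,.95,.62,.21],[.5379,.0148,.2402],[2.9904,.4103,2.7742])]
def res(p,s):
    o=[]
    for q,x,e in Q:
        X,r=fk(q,p,s); o+=list((X-x)); o+=list((r.inv()*Rn.from_euler('xyz',e)).as_rotvec()*.3)
    return np.array(o)
if __name__=="__main__":
    best=[]
    for s in itertools.product((1,-1),repeat=4):
        for c1 in (0,1.57,3.14,-1.57):
          for c7 in (0,1.57,3.14,-1.57):
            f=least_squares(res,[.35,.4,.4,.2,c1,c7,0,0],args=(s,)); best.append((f.cost,s,f.x))
    best.sort(key=lambda b:b[0])
    for b in best[:3]: print(b[0],b[1],b[2].round(4).tolist())
E
python3 kin.py
```

```text
0.00036729943144586376 (-1, -1, -1, -1) [0.2536, 0.5191, 0.4034, 0.2855, -0.0963, 1.4844, 0.0071, -0.0329]
0.0003672994314458645 (-1, -1, -1, -1) [0.2536, 0.5191, 0.4034, 0.2855, -0.0963, 1.4844, 0.0071, -0.0329]
0.00036729943144586495 (-1, -1, -1, -1) [0.2536, 0.5191, 0.4034, 0.2855, -0.0963, 1.4844, 0.0071, -0.0329]
```

```bash
cat >plan.py <<'E'
from sim import *
np.set_printoptions(precision=2,suppress=True)
A=np.array
def tc(o,yaw,t): return A(o)+.019*U(yaw,t).as_matrix()[:,2]
def task(q,t,flip,v=1):
    L=[]
    for n,o,yaw in [("pre",(.54,.02,.26),0),("prong",(.577,.02,.163),0),("lift",(.577,.02,.195),0),("out",(.47,.02,.23),0),("hookfront",(.455,.189,.23),.085),("hook",(.515,.194,.211),.085),("hookdn",(.515,.194,.178),.085),("ringpre",(.48,.3,.27),.085),("ring",(.507,.304,.178),.085),("ringup",(.507,.304,.211),.085),("ringout",(.44,.298,.22),.085),("bfront",(.49,.02,.23),.01),("b",(.577,.02,.196),.01),("bdn",(.577,.02,.164),.01)]:
        q=go(q,tc(o,yaw,t),U(yaw,t,flip),20); m=np.minimum(q-lo,hi-q); L.append((m.min(),n,m.argmin()+1))
        if v: print(n,q)
    print("worst",min(L))
    return q
E
python3 - <<'E'
from plan import *
q0=A([.79,.4,-1.2,2.14,.95,.62,.21])
for t in(.2,.28,.35): print("as is",t);task(go(q0,A([.53,.02,.26]),U(0,t,1)),t,1,0)
# detour: unwind, vertical, various
for yr,zr,yl in [(-.35,.42,0),(-.5,.4,0)]:
  for rad in(.65,.75,.8):
    q=go(q0,A([.53,.02,.30]),U(0,.2,1));q=go(q,A([.42,yr*.6,zr]),U(0,.2,1));q=go(q,A([.35,yr,zr]),U(-.6,.2,1));a=q
    q=go(q,A([rad*np.cos(-.9),rad*np.sin(-.9),.4]),U(-.6,0.,1));b=q
    q=go(q,A([rad,-.05,.4]),U(0,0,1));c=q;q=go(q,A([.53,.02,.3]),U(0,.28,1)); print(yr,rad,a,b,c,q); task(q,.28,1,0)
E
```

```text
as is 0.2
worst (np.float64(0.13993328138382655), 'out', np.int64(3))
as is 0.28
worst (np.float64(0.14536707830253737), 'out', np.int64(3))
as is 0.35
worst (np.float64(0.16165765390560027), 'out', np.int64(4))
-0.35 0.65 [ 1.86  0.57 -1.78  1.76  0.65  1.35  0.97] [ 1.41  0.8  -1.4   1.23  0.79  1.69  1.18] [ 0.58  0.79 -1.39  1.23  0.78  1.68  0.96] [ 0.91  0.61 -1.57  1.97  0.88  1.06  0.59]
worst (np.float64(0.008311829978828289), 'out', np.int64(3))
-0.35 0.75 [ 1.86  0.57 -1.78  1.76  0.65  1.35  0.97] [ 1.17  0.92 -1.29  0.82  0.91  1.82  1.34] [ 0.33  0.93 -1.29  0.81  0.92  1.83  1.11] [ 0.91  0.64 -1.6   1.97  0.91  1.09  0.56]
worst (np.float64(-0.020860346396593066), 'out', np.int64(3))
-0.35 0.8 [ 1.86  0.57 -1.78  1.76  0.65  1.35  0.97] [ 0.99  1.01 -1.21  0.46  1.01  1.93  1.51] [ 0.14  1.01 -1.22  0.44  1.02  1.93  1.28] [ 0.91  0.65 -1.6   1.97  0.91  1.09  0.55]
worst (np.float64(-0.029498479819755286), 'out', np.int64(3))
-0.5 0.65 [ 1.72  0.71 -1.55  1.52  0.77  1.4   1.18] [ 1.41  0.79 -1.38  1.23  0.77  1.68  1.19] [ 0.58  0.78 -1.37  1.23  0.77  1.67  0.97] [ 0.91  0.59 -1.55  1.97  0.86  1.04  0.6 ]
worst (np.float64(0.029694219870541882), 'out', np.int64(3))
-0.5 0.75 [ 1.72  0.71 -1.55  1.52  0.77  1.4   1.18] [ 1.17  0.92 -1.27  0.82  0.9   1.82  1.35] [ 0.33  0.92 -1.28  0.81  0.91  1.82  1.11] [ 0.91  0.62 -1.58  1.97  0.89  1.07  0.58]
worst (np.float64(-0.00319274138852621), 'out', np.int64(3))
-0.5 0.8 [ 1.72  0.71 -1.55  1.52  0.77  1.4   1.18] [ 0.99  1.01 -1.2   0.46  0.99  1.92  1.51] [ 0.14  1.01 -1.21  0.44  1.01  1.93  1.28] [ 0.91  0.63 -1.59  1.97  0.9   1.08  0.57]
worst (np.float64(-0.013645697839446802), 'out', np.int64(3))
```

>>> play_rows(motion=[[-0.15,0.17,0.1,0.003,0.017,-0.067,0],[-0.3,0.34,0.2,0.005,0.034,-0.134,0],[-0.45,0.5,0.3,0.008,0.051,-0.201,0],[-0.6,0.67,0.45,0.011,0.068,-0.268,0],[-0.74,0.84,0.58,0.0133,0.0852,-0.3355,0]])

```text
clock: 4.6
position: [0.5493, 0.0202, 0.239]
tool_rot: [3.14, 0.349, 3.138]
force: [-1.2, 0.3, -0.6]
grip_width: 0.0426
finger_force: 0.0
```

>>> play_rows(motion=[[0,0,2,0,0,0,0],[0,0,4,0,0,0,0],[0,0,6,0,0,0,0],[0,0,8,0,0,0,0],[0,0,9,0,0,0,0]])

```text
clock: 5.1
position: [0.5801, 0.0204, 0.1531]
tool_rot: [3.139, 0.349, 3.136]
force: [-0.4, -0.8, 0.1]
grip_width: 0.0428
finger_force: 0.0
```

```bash
python3 - <<'E'
from mv import *
from h import *
chain([(tcp((.577,.0202,.163),0),0)])
a,_=grab("scene");b,_=grab("top")
a=cv2.resize(a[85:265,240:380],None,fx=2.85,fy=2.85,interpolation=cv2.INTER_CUBIC);b=cv2.resize(b[110:290,285:425],None,fx=2.85,fy=2.85,interpolation=cv2.INTER_CUBIC)
cv2.imwrite("pics/c3.png",np.hstack([a,b])[:,:,::-1])
E
```

```text
t 5.10 [0.5801 0.0204 0.1531] [3.1388 0.3486 3.1357] F [-0.4 -0.8  0.1] w 0.0428 q [ 0.62  0.65 -1.08  2.05  1.16  0.71  0.4 ]
[-0.05 -0.02  0.86] [ 0.0008 -0.0014 -0.0056]
```

View pics/c3.png

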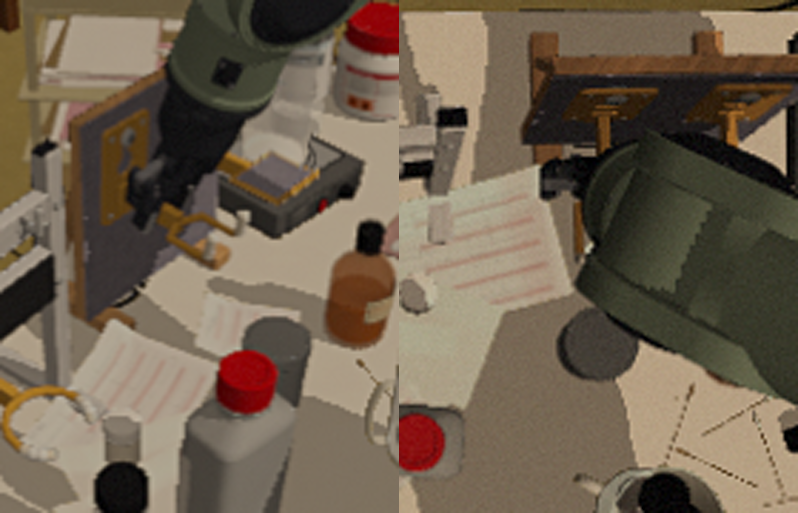

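>>> play_rows(motion=[[0,0,0.3,0,0,0,0],[0,0,0.6,0,0,0,0],[0,0,0.8,0,0,0,-0.3],[0,0,0.8,0,0,0,-0.6],[0,0,0.8,0,0,0,-1]], squeeze=80)

```text
clock: 5.7
position: [0.5829, 0.0205, 0.1474]
tool_rot: [3.139, 0.35, 3.136]
force: [-4.1, -0.4, 6.7]
grip_width: 0.0082
finger_force: 78.0
```

>>> play_rows(motion=[[0,0,0,0,0,0,-1],[0,0,0,0,0,0,-1],[0,0,0,0,0,0,-1],[0,0,0,0,0,0,-1],[0,0,0,0,0,0,-1]])

```text
clock: 6.2
position: [0.5829, 0.0205, 0.1474]
tool_rot: [3.139, 0.35, 3.136]
force: [-4.6, 0.2, 7.2]
grip_width: 0.0087
finger_force: 78.1
```

```bash
python3 - <<'E'
from mv import *
s=observe();p=s['position'];print(s['force'],s['finger_force'])
o=lambda dx,dy,dz:(p+np.array([dx,dy,dz]),0)
chain([o(0,0,.032),o(-.05,0,.034),o(-.09,0,.06)])
E
```

```text
[-4.6355585   0.17939566  7.17592348] 78.0604362487793
t 6.20 [0.5829 0.0205 0.1474] [3.1392 0.3504 3.1359] F [-4.6  0.2  7.2] w 0.0087 q [ 0.61  0.66 -1.07  2.05  1.18  0.71  0.38]
[-1.1   0.01 -3.01] [ 0.0004  0.0004 -0.0053]
[ 4.63  0.   -1.9 ] [0. 0. 0.]
[ 2.87 -0.   -3.81] [0. 0. 0.]
```

>>> play_rows(motion=[[-0.2,0,-0.6,0,0,0,-1],[-0.45,0,-1.2,0,0,0,-1],[-0.65,0,-1.8,0,0,0,-1],[-0.9,0,-2.4,0,0,0,-1],[-1.1,0,-3,0,0,0,-1]])

```text
clock: 6.7
position: [0.5828, 0.0202, 0.1796]
tool_rot: [3.139, 0.35, 3.136]
force: [-2.2, -0.3, -3.1]
grip_width: 0.0088
finger_force: 78.0
```

```bash
cat >mount.py <<'E'
from h import *
from fit import box
from mv import observe,R,Rn
def look(tag,yaw,src=("scene","top")):
    s=observe(); r=Rn.from_euler('xyz',s['tool_rot']).as_matrix(); g=s['position']-.019*r[:,2]
    print("grasp pt",g.round(4),"F",s['force'].round(1))
    for n in src:
        p,d=grab(n); W=cloud(n,d); cv2.imwrite(f"pics/{tag}_{n}.png",p[:,:,::-1])
        hsv=cv2.cvtColor(p,cv2.COLOR_RGB2HSV); br=(hsv[...,0]>12)&(hsv[...,0]<28)&(hsv[...,1]>110)
        c,sn=np.cos(yaw),np.sin(yaw);D=W-g;x=D[...,0]*c+D[...,1]*sn;y=-D[...,0]*sn+D[...,1]*c;z=D[...,2]
        m=br&(x>.036)&(x<.062)&(abs(y)<.04)&(z>-.035)&(z<.095); q=np.stack([x[m],y[m],z[m]],1)
        if m.sum()<30: print(n,"few",m.sum());continue
        k=np.ones(len(q),bool)
        for _ in range(8):
            B=np.c_[np.ones(len(q)),q[:,1],q[:,2]];f=np.linalg.lstsq(B[k],q[k,0],rcond=None)[0];e=q[:,0]-B@f;k=abs(e)<.0025
        print(n,"plate front x(z=0) %.4f dyaw %.4f lean %.4f n%d"%(f[0],-f[1],-f[2],k.sum()),"y",np.percentile(q[k,1],[0,2,98,100]).round(4),"z",np.percentile(q[k,2],[0,2,98,100]).round(4))
E
python3 - <<'E'
from mount import look
look("p1",0)
E
```

```text
grasp pt [0.5763 0.0202 0.1974] F [-2.2 -0.3 -3.1]
scene plate front x(z=0) 0.0464 dyaw 0.0160 lean 0.0370 n325 y [-0.0333 -0.0313  0.0303  0.0314] z [-0.0303 -0.0274  0.0816  0.0823]
top plate front x(z=0) 0.0464 dyaw 0.0060 lean 0.0225 n254 y [-0.0327 -0.0309  0.032   0.0323] z [-0.0227 -0.0205  0.084   0.0853]
```

>>> play_rows(motion=[[0.9,0,-0.35,0,0,0,-1],[1.85,0,-0.7,0,0,0,-1],[2.8,0,-1.1,0,0,0,-1],[3.7,0,-1.5,0,0,0,-1],[4.6,0,-1.9,0,0,0,-1]])

```text
clock: 7.3
position: [0.5324, 0.0206, 0.1812]
tool_rot: [3.139, 0.35, 3.136]
force: [0.2, 0.4, -2.4]
grip_width: 0.0088
finger_force: 78.2
```

```bash
python3 - <<'E'
from mount import look
from mv import *
look("p2",0)
# correct lean: rotate mount by tilt change; mount pitch follows tool
lean=.03
def sl(hook,dx,dz,yaw):  # desired slot_top -> TCP, mount upright, in grasp offset 0
    h=np.array(hook); o=h+np.array([np.cos(yaw),np.sin(yaw),0])*(dx-.0484)+[0,0,dz-.066]
    return tcp(o,yaw,.35+lean)
H=(.5632,.1983,.245); y=.085
chain([(tcp((.47,.03,.26),0,.38),0,.38),(sl(H,-.07,.055,y),y,.38),(sl(H,-.04,.034,y),y,.38),(sl(H,0,.034,y),y,.38)])
E
```

```text
grasp pt [0.5258 0.0206 0.1991] F [ 0.2  0.4 -2.4]
scene plate front x(z=0) 0.0468 dyaw 0.0101 lean 0.0223 n371 y [-0.0335 -0.0322  0.0295  0.0311] z [-0.0285 -0.0244  0.0816  0.0838]
top plate front x(z=0) 0.0445 dyaw 0.0019 lean 0.0208 n230 y [-0.0312 -0.0299  0.0321  0.0328] z [-0.0239 -0.0216  0.0835  0.0859]
t 7.40 [0.5322 0.0204 0.1813] [3.1399 0.3502 3.1363] F [-0.4  0.9 -1.2] w 0.0091 q [ 0.71  0.54 -1.16  2.14  1.08  0.69  0.41]
[ 3.09  0.94 -7.63] [-0.0002 -0.0298 -0.005 ]
[ 3.27 15.88  1.49] [-0.0315 -0.     -0.0789]
[-2.01  0.    3.06] [0. 0. 0.]
[-3.71 -0.    1.48] [0. 0. 0.]
```

```bash
cat >>mv.py <<'E'
def sl(hook,dx,dz,yaw,t,off=.0484):  # desired slot_top, mount upright -> waypoint
    h=np.array(hook); o=h+np.array([np.cos(yaw),np.sin(yaw),0])*(dx-off)+[0,0,dz-.066]
    return (tcp(o,yaw,t),yaw,t)
E
python3 - <<'E'
from mv import *
H=(.5632,.1983,.245); y=.085;t=.325
chain([(tcp((.47,.03,.26),0,t),0,t),sl(H,-.07,.055,y,t),sl(H,-.04,.034,y,t),sl(H,0,.034,y,t)])
E
```

```text
t 7.40 [0.5322 0.0204 0.1813] [3.1399 0.3502 3.1363] F [-0.4  0.9 -1.2] w 0.0091 q [ 0.71  0.54 -1.16  2.14  1.08  0.69  0.41]
[ 3.19  0.94 -7.63] [-0.      0.0252 -0.005 ]
[ 3.18 15.88  1.67] [-0.0271 -0.     -0.0806]
[-2.17  0.    2.95] [0. 0. 0.]
[-3.79 -0.    1.28] [0. 0. 0.]
```

```bash
python3 - <<'E'
from mv import *
H=(.5632,.1983,.245); y=.085;t=.325
chain([(tcp((.475,.03,.27),0,t),0,t),sl(H,-.05,.08,y,t),sl(H,-.035,.034,y,t),sl(H,0,.034,y,t)])
E
```

```text
t 7.40 [0.5322 0.0204 0.1813] [3.1399 0.3502 3.1363] F [-0.4  0.9 -1.2] w 0.0091 q [ 0.71  0.54 -1.16  2.14  1.08  0.69  0.41]
[ 2.38  0.95 -8.4 ] [-0.      0.0252 -0.005 ]
[ 1.29 16.05  0.73] [-0.0271 -0.     -0.0806]
[0.05 0.   4.84] [0. 0. 0.]
[-3.32 -0.    1.12] [0. 0. 0.]
```

>>> play_rows(motion=[[0.5,0.2,-1.7,0,0.005,-0.001,-1],[1,0.4,-3.4,0,0.01,-0.002,-1],[1.4,0.6,-5,0,0.015,-0.003,-1],[1.9,0.8,-6.7,0,0.02,-0.004,-1],[2.4,0.95,-8.4,0,0.0252,-0.005,-1]])

```text
clock: 7.9
position: [0.4817, 0.0305, 0.2524]
tool_rot: [3.141, 0.325, 3.141]
force: [0.5, -0.8, -2.1]
grip_width: 0.0085
finger_force: 78.3
```

>>> play_rows(motion=[[0.2,2,0.1,-0.003,0,-0.01,-1],[0.4,4.5,0.2,-0.007,0,-0.022,-1],[0.6,7,0.3,-0.011,0,-0.035,-1],[0.8,9.5,0.4,-0.015,0,-0.047,-1],[1,12,0.55,-0.02,0,-0.06,-1]])

```text
clock: 8.4
position: [0.4744, 0.1512, 0.2437]
tool_rot: [3.141, 0.326, -3.079]
force: [1.0, -0.3, -2.5]
grip_width: 0.0084
finger_force: 78.4
```

```bash
python3 - <<'E'
from mv import *
H=(.5632,.1983,.245); y=.085;t=.325
chain([sl(H,-.05,.08,y,t),sl(H,-.035,.034,y,t),sl(H,0,.034,y,t)])
E
```

```text
t 8.40 [0.4744 0.1512 0.2437] [ 3.1408  0.3257 -3.0786] F [ 1.  -0.3 -2.5] w 0.0084 q [ 0.55  0.41 -1.31  2.12  0.85  0.81  0.37]
[0.16 3.94 0.24] [-0.0063  0.0007 -0.0209]
[0.05 0.   4.84] [0. 0. 0.]
[-3.32 -0.    1.12] [0. 0. 0.]
```

>>> play_rows(motion=[[0,1,0.05,-0.001,0,-0.005,-1],[0.1,2,0.1,-0.003,0,-0.01,-1],[0.1,3,0.15,-0.005,0,-0.016,-1],[0.16,3.9,0.24,-0.006,0.001,-0.021,-1],[0.16,3.9,0.24,-0.006,0.001,-0.021,-1]])

```text
clock: 8.9
position: [0.471, 0.1902, 0.2408]
tool_rot: [3.141, 0.324, -3.055]
force: [0.2, 0.1, -2.9]
grip_width: 0.0087
finger_force: 78.3
```

>>> play_rows(motion=[[0,0,1,0,0,0,-1],[0,0,2,0,0,0,-1],[0,0,3,0,0,0,-1],[0,0,4,0,0,0,-1],[0.05,0,4.8,0,0,0,-1]])

```text
clock: 9.4
position: [0.486, 0.1901, 0.194]
tool_rot: [-3.141, 0.323, -3.057]
force: [0.7, -0.4, -2.0]
grip_width: 0.0089
finger_force: 78.4
```

```bash
python3 - <<'E'
from mount import *
from mv import *
look("p3",.085)
H=(.5632,.1983,.245); y=.085;t=.325
chain([sl(H,-.035,.034,y,t),sl(H,0,.034,y,t)])
a=cv2.imread("pics/p3_scene.png");b=cv2.imread("pics/p3_top.png")
a=cv2.resize(a[110:250,195:335],None,fx=2.85,fy=2.85,interpolation=cv2.INTER_CUBIC);b=cv2.resize(b[120:260,215:355],None,fx=2.85,fy=2.85,interpolation=cv2.INTER_CUBIC)
cv2.imwrite("pics/c4.png",np.hstack([a,b]))
E
```

```text
grasp pt [0.48   0.1896 0.212 ] F [ 0.7 -0.4 -2. ]
scene plate front x(z=0) 0.0456 dyaw -0.0016 lean 0.0063 n506 y [-0.0354 -0.0317  0.0304  0.0324] z [-0.032  -0.0267  0.0808  0.0824]
top plate front x(z=0) 0.0450 dyaw 0.0025 lean -0.0075 n196 y [-0.0311 -0.03    0.0291  0.0303] z [-0.0171 -0.0114  0.0812  0.0846]
t 9.50 [0.4857 0.1902 0.1939] [-3.1412  0.3225 -3.0565] F [-0.5 -0.1 -1.8] w 0.0087 q [ 0.33  0.51 -1.18  2.12  1.02  0.8   0.18]
[-0.09  0.15 -0.08] [-0.0004 -0.0025  0.0001]
[-3.32 -0.    1.12] [0. 0. 0.]
```

View pics/c4.png

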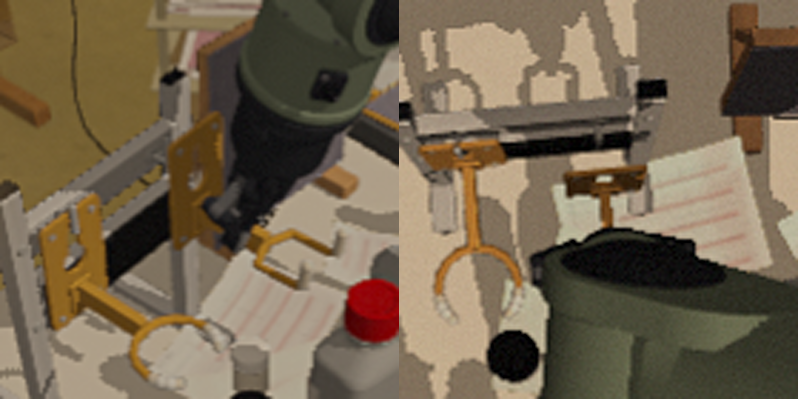

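>>> play_rows(motion=[[-0.7,0.1,0.2,0,0,0,-1],[-1.3,0.2,0.4,0,0,0,-1],[-2,0.2,0.6,0,0,0,-1],[-2.7,0.2,0.8,0,0,0,-1],[-3.35,0.2,1.05,0,0,0,-1]])

```text
clock: 10.0
position: [0.5215, 0.1953, 0.196]
tool_rot: [-3.141, 0.324, -3.057]
force: [-0.4, 0.9, -1.7]
grip_width: 0.009
finger_force: 78.4
```

```bash
python3 - <<'E'
from mount import *
from mv import *
look("p4",.085)
H=(.5632,.1983,.245); y=.085;t=.325
chain([sl(H,0,.034,y,t,.0478),sl(H,0,.01,y,t,.0478),sl(H,0,-.0,y,t,.0478)])
E
```

```text
grasp pt [0.5155 0.1948 0.214 ] F [-0.4  0.9 -1.7]
scene plate front x(z=0) 0.0457 dyaw -0.0075 lean 0.0068 n507 y [-0.0347 -0.0312  0.0302  0.0314] z [-0.0314 -0.0277  0.0811  0.0823]
top plate front x(z=0) 0.0461 dyaw 0.0029 lean 0.0010 n219 y [-0.0309 -0.03    0.0306  0.0324] z [-0.0282 -0.0181  0.0822  0.0856]
t 10.10 [0.5215 0.1952 0.1958] [ 3.1415  0.3241 -3.0578] F [ 0.6  0.4 -2.1] w 0.0085 q [ 0.31  0.56 -1.15  2.04  1.03  0.84  0.23]
[ 0.02 -0.05  0.08] [-0.0002 -0.0009 -0.0011]
[0.77 0.   2.27] [0. 0. 0.]
[0.32 0.   0.95] [0. 0. 0.]
```

>>> play_rows(motion=[[0.15,0,0.5,0,0,0,-1],[0.31,0,0.95,0,0,0,-1],[0.48,0,1.4,0,0,0,-1],[0.64,0,1.9,0,0,0,-1],[0.8,0,2.35,0,0,0,-1]])

```text
clock: 10.6
position: [0.5209, 0.1954, 0.1708]
tool_rot: [-3.141, 0.325, -3.057]
force: [5.2, 1.1, 1.0]
grip_width: 0.0089
finger_force: 78.7
```

>>> play_rows(motion=[[0.06,0,0.19,0,0,0,-1],[0.13,0,0.38,0,0,0,-1],[0.19,0,0.57,0,0,0,-1],[0.22,0,0.66,0,0,0,-1],[0.22,0,0.66,0,0,0,-1]])

```text
clock: 11.1
position: [0.5207, 0.1953, 0.1639]
tool_rot: [-3.141, 0.324, -3.057]
force: [4.4, 1.1, -0.9]
grip_width: 0.0088
finger_force: 78.6
```

```bash
python3 - <<'E'
from mount import *
from mv import *
look("p5",.085)
H=(.5632,.1983,.245); y=.085;t=.325
chain([sl(H,0,-.001,y,t,.0478)])
E
```

```text
grasp pt [0.5147 0.1948 0.182 ] F [ 4.4  1.1 -0.9]
scene plate front x(z=0) 0.0456 dyaw -0.0013 lean 0.0025 n453 y [-0.0363 -0.031   0.0303  0.0311] z [-0.031  -0.0265  0.0806  0.0822]
top plate front x(z=0) 0.0453 dyaw 0.0015 lean -0.0078 n220 y [-0.0311 -0.0299  0.0315  0.0328] z [-0.0256 -0.0175  0.0824  0.0856]
t 11.20 [0.5206 0.1953 0.164 ] [-3.1413  0.3242 -3.0567] F [ 5.6  1.5 -1. ] w 0.0086 q [ 0.27  0.61 -1.1   2.07  1.12  0.81  0.15]
[ 0.04 -0.06  0.41] [-0.0003 -0.0008 -0.0001]
```

>>> play_rows(motion=[[-0.09,0,0.03,0,0,0,-1],[-0.19,0,0.06,0,0,0,-1],[-0.28,0,0.1,0,0,0,-1],[-0.28,0,0.1,0,0,0,-1],[-0.28,0,0.1,0,0,0,-1]])

```text
clock: 11.7
position: [0.5234, 0.1954, 0.1639]
tool_rot: [-3.141, 0.324, -3.057]
force: [-1.0, -0.4, -2.4]
grip_width: 0.0087
finger_force: 78.2
```

>>> play_rows(motion=[[0.03,0,0.09,0,0,0,-1],[0.05,0,0.15,0,0,0,-1],[0.08,0,0.24,0,0,0,-1],[0.08,0,0.24,0,0,0,-1],[0.08,0,0.24,0,0,0,-1]])

```text
clock: 12.2
position: [0.5238, 0.1958, 0.1619]
tool_rot: [-3.141, 0.325, -3.057]
force: [-1.9, -1.0, 7.1]
grip_width: 0.0089
finger_force: 79.7
```

>>> play_rows(motion=[[0,0,0,0,0,0,-0.7],[0,0,0,0,0,0,-0.5],[0,0,0,0,0,0,-0.2],[0,0,0,0,0,0,0],[0,0,0,0,0,0,0]])

```text
clock: 12.7
position: [0.5235, 0.1955, 0.1614]
tool_rot: [-3.141, 0.324, -3.057]
force: [0.7, -0.4, 0.2]
grip_width: 0.0429
finger_force: 0.0
```

```bash
python3 - <<'E'
from mount import *
look("p6",.085)
print({k:np.round(v,3) for k,v in observe().items() if k in("grip_width","finger_force","clock","position")})
E
```

```text
grasp pt [0.5175 0.195  0.1794] F [ 0.7 -0.4  0.2]
scene plate front x(z=0) 0.0460 dyaw -0.0078 lean 0.0107 n439 y [-0.0339 -0.0311  0.0307  0.0328] z [-0.0293 -0.0229  0.0817  0.0832]
top plate front x(z=0) 0.0456 dyaw -0.0025 lean 0.0015 n207 y [-0.0309 -0.0295  0.0309  0.0327] z [-0.0321 -0.0175  0.0831  0.0835]
{'clock': np.float64(12.8), 'position': array([0.524, 0.196, 0.161]), 'finger_force': np.float64(0.0), 'grip_width': np.float64(0.043)}
```

```bash
python3 - <<'E'
from mv import *
t=.35;y=.083
g=tcp((.507,.304,.178),y,t);z=R(y,t).as_matrix()[:,2]
s=observe();zz=Rn.from_euler('xyz',s['tool_rot']).as_matrix()[:,2]
chain([(s['position']-.1*zz,.0846,.3245),(g-.1*z,y,t),(g-.02*z,y,t),(g,y,t)])
E
```

```text
t 12.80 [0.5235 0.1955 0.1615] [-3.1412  0.324  -3.0567] F [0.2 0.3 0.5] w 0.0426 q [ 0.26  0.61 -1.09  2.07  1.13  0.81  0.15]
[  0.   0. -10.] [-0.0003 -0.0005  0.0002]
[ 0.38 10.95  0.1 ] [ 0.0005 -0.0255  0.0015]
[0. 0. 8.] [0. 0. 0.]
[-0. -0.  2.] [0. 0. 0.]
```

>>> play_rows(motion=[[0,0,-1,0,0,0,0],[0,0,-3,0,0,0,0],[0,0,-5.5,0,0,0,0],[0,0,-8,0,0,0,0],[0,0,-10,0,0,0,0]])

```text
clock: 13.3
position: [0.4911, 0.1932, 0.258]
tool_rot: [-3.141, 0.325, -3.056]
force: [0.2, -0.1, 0.0]
grip_width: 0.0426
finger_force: 0.0
```

>>> play_rows(motion=[[0.1,2.2,0,0,-0.005,0,0],[0.15,4.4,0,0,-0.01,0,0],[0.2,6.6,0.1,0,-0.015,0,0],[0.3,8.8,0.1,0,-0.02,0,0],[0.38,10.95,0.1,0,-0.0255,0,0]])

```text
clock: 13.8
position: [0.4788, 0.3026, 0.2547]
tool_rot: [-3.141, 0.35, -3.056]
force: [0.1, -1.2, -0.5]
grip_width: 0.0427
finger_force: 0.0
```

```bash
python3 - <<'E'
from mv import *
from h import *
t=.35;y=.083
g=tcp((.507,.304,.178),y,t);z=R(y,t).as_matrix()[:,2]
chain([(g-.02*z,y,t),(g,y,t)])
from fit import box
for n in("top","scene"):
    p,d=grab(n);W=cloud(n,d)
    for nm,o,zo in(("ring",(.507,.304),.178),("prong",(.5173,.195),.1795)):
        m,x,yy=box(W,o,.083,(-.02,.043),(-.02,.02),(zo,zo+.03)); q=np.stack([x[m],yy[m],W[m][:,2]],1)
        if m.sum()>20: print(n,nm,m.sum(),"y",np.percentile(q[:,1],[3,50,97]).round(4),"z",np.polyfit(q[:,0],q[:,2],1).round(4))
E
```

```text
t 13.80 [0.4788 0.3026 0.2547] [-3.1413  0.35   -3.0564] F [ 0.1 -1.2 -0.5] w 0.0427 q [ 0.1   0.5  -1.2   1.95  0.94  0.98  0.11]
[-0.02 -0.1   8.07] [0.0005 0.     0.002 ]
[-0. -0.  2.] [0. 0. 0.]
top ring 113 y [-0.004   0.0005  0.0057] z [0.0527 0.1855]
top prong 118 y [-0.0037  0.0012  0.0061] z [0.0173 0.1868]
scene ring 129 y [-0.0075  0.0003  0.0043] z [0.0326 0.1849]
scene prong 79 y [-0.0067  0.0017  0.0041] z [0.029  0.1856]
```

>>> play_rows(motion=[[0,-0.03,2,0,0,0,0],[0,-0.05,4,0,0,0,0],[0,-0.08,6,0,0,0,0],[0,-0.08,8,0,0,0,0],[0,-0.08,9,0,0,0,0]])

```text
clock: 14.4
position: [0.5102, 0.3025, 0.1685]
tool_rot: [-3.14, 0.348, -3.057]
force: [-0.1, 0.4, 0.4]
grip_width: 0.0425
finger_force: 0.0
```

>>> play_rows(motion=[[0,0,0.5,0,0,0,0],[0,0,1.1,0,0,0,0],[0,0,1.1,0,0,0,-0.4],[0,0,1.1,0,0,0,-0.7],[0,0,1.1,0,0,0,-1]])

```text
clock: 14.9
position: [0.5138, 0.304, 0.1598]
tool_rot: [3.141, 0.35, -3.057]
force: [-1.5, 0.7, 1.0]
grip_width: 0.0088
finger_force: 78.3
```

>>> play_rows(motion=[[0,0,0,0,0,0,-1],[0,0,0,0,0,0,-1],[0,0,0,0,0,0,-1],[0,0,0,0,0,0,-1],[0,0,0,0,0,0,-1]])

```text
clock: 15.4
position: [0.5139, 0.3041, 0.1596]
tool_rot: [-3.142, 0.35, -3.057]
force: [-2.8, 1.1, 6.1]
grip_width: 0.0091
finger_force: 79.0
```

```bash
python3 - <<'E'
from mount import *
from mv import *
look("r1",.083)
s=observe();p=s['position'];u=np.array([np.cos(.083),np.sin(.083),0])
chain([(p+[0,0,.033],.083,.35),(p-.06*u+[0,0,.036],.083,.35),(p-.06*u+[0,0,.1],.083,.35)])
E
```

```text
grasp pt [0.5074 0.3035 0.1774] F [-2.8  1.1  6.1]
scene plate front x(z=0) 0.0468 dyaw -0.0020 lean 0.0302 n509 y [-0.0348 -0.0298  0.0306  0.0321] z [-0.0277 -0.0199  0.0837  0.0847]
top plate front x(z=0) 0.0464 dyaw 0.0037 lean 0.0226 n191 y [-0.031  -0.0301  0.0298  0.0311] z [-0.018  -0.0134  0.0857  0.086 ]
t 15.50 [0.5139 0.304  0.1596] [ 3.1416  0.3502 -3.0566] F [-2.8  0.   6.5] w 0.0086 q [-0.    0.66 -1.04  1.98  1.16  0.9  -0.04]
[-1.13  0.   -3.1 ] [0.0007 0.0002 0.0018]
[ 5.53 -0.   -2.34] [0. 0. 0.]
[-2.19 -0.   -6.01] [0. 0. 0.]
```

>>> play_rows(motion=[[-0.2,0,-0.6,0,0,0,-1],[-0.45,0,-1.2,0,0,0,-1],[-0.7,0,-1.9,0,0,0,-1],[-0.9,0,-2.5,0,0,0,-1],[-1.13,0,-3.1,0,0,0,-1]])

```text
clock: 16.0
position: [0.5138, 0.3037, 0.1928]
tool_rot: [-3.141, 0.35, -3.057]
force: [-0.6, 0.4, -3.2]
grip_width: 0.0089
finger_force: 78.0
```

>>> play_rows(motion=[[0.5,0,-0.2,0,0,0,-1],[0.9,0,-0.35,0,0,0,-1],[1.4,0,-0.55,0,0,0,-1],[1.9,0,-0.7,0,0,0,-1],[1.9,0,-0.7,0,0,0,-1]])

```text
clock: 16.5
position: [0.4928, 0.3021, 0.1921]
tool_rot: [-3.141, 0.349, -3.056]
force: [-0.1, 0.3, -3.1]
grip_width: 0.0087
finger_force: 78.0
```

>>> play_rows(motion=[[0.9,0,-0.4,0,0,0,-1],[1.8,0,-0.8,0,0,0,-1],[2.7,0,-1.2,0,0,0,-1],[3.6,0,-1.6,0,0,0,-1],[3.6,0,-1.6,0,0,0,-1]])

```text
clock: 17.0
position: [0.4533, 0.2988, 0.1952]
tool_rot: [-3.141, 0.35, -3.055]
force: [0.2, 0.5, -4.2]
grip_width: 0.0089
finger_force: 78.1
```

```bash
python3 - <<'E'
from mount import *
from mv import *
look("r2",.083)
t=.325;y=.01
chain([(tcp((.445,.29,.30),.083,t),.083,t),(tcp((.46,.06,.29),y,t),y,t),(tcp((.50,.0198,.23),y,t),y,t)])
E
```

```text
grasp pt [0.4468 0.2983 0.2131] F [ 0.2  0.5 -4.2]
scene plate front x(z=0) 0.0468 dyaw 0.0006 lean 0.0291 n625 y [-0.0352 -0.0323  0.0303  0.0317] z [-0.027  -0.019   0.0835  0.0853]
top plate front x(z=0) 0.0470 dyaw 0.0098 lean 0.0124 n168 y [-0.0312 -0.031   0.0294  0.0304] z [-0.0239 -0.0146  0.0845  0.0857]
t 17.10 [0.4546 0.2987 0.1951] [-3.1411  0.3501 -3.0565] F [ 0.1 -0.2 -3.3] w 0.0085 q [ 0.02  0.54 -1.13  2.07  1.07  0.9  -0.07]
[-2.58 -0.79 -8.3 ] [0.0002 0.0251 0.002 ]
[  0.71 -23.09   0.82] [0.0233 0.     0.0692]
[-1.84 -4.06  6.95] [0. 0. 0.]
```

>>> play_rows(motion=[[-0.5,-0.15,-1.7,0,0.005,0,-1],[-1,-0.3,-3.4,0,0.01,0,-1],[-1.5,-0.5,-5,0,0.015,0.001,-1],[-2,-0.65,-6.7,0,0.02,0.001,-1],[-2.58,-0.79,-8.3,0,0.0251,0.002,-1]])

```text
clock: 17.6
position: [0.4512, 0.2904, 0.2825]
tool_rot: [3.141, 0.324, -3.059]
force: [0.2, 0.3, -2.7]
grip_width: 0.0088
finger_force: 78.1
```

>>> play_rows(motion=[[0.05,-2,0.1,0.002,0,0.006,-1],[0.15,-4.5,0.15,0.005,0,0.013,-1],[0.2,-7,0.25,0.007,0,0.02,-1],[0.3,-9.5,0.35,0.01,0,0.028,-1],[0.37,-12,0.43,0.012,0,0.036,-1]])

```text
clock: 18.1
position: [0.4591, 0.1696, 0.2765]
tool_rot: [3.141, 0.325, -3.097]
force: [0.3, -0.8, -2.8]
grip_width: 0.0089
finger_force: 78.3
```

>>> play_rows(motion=[[0.05,-2.5,0.1,0.002,0,0.007,-1],[0.15,-5,0.15,0.005,0,0.015,-1],[0.2,-7.5,0.25,0.007,0,0.022,-1],[0.3,-10,0.35,0.01,0,0.03,-1],[0.34,-11,0.4,0.011,0,0.033,-1]])

```text
clock: 18.6
position: [0.4619, 0.0582, 0.2714]
tool_rot: [-3.141, 0.324, -3.135]
force: [-0.3, -0.2, -3.0]
grip_width: 0.0088
finger_force: 78.3
```

```bash
python3 - <<'E'
from mount import *
from mv import *
look("r3",.01)
t=.325;y=.01
Sx=(.6245,.0202,.230)
chain([sl(Sx,-.06,.045,y,t),sl(Sx,-.025,.032,y,t),sl(Sx,0,.032,y,t)])
E
```

```text
grasp pt [0.4559 0.0581 0.2894] F [-0.3 -0.2 -3. ]
scene plate front x(z=0) 0.0483 dyaw -0.0167 lean 0.0090 n512 y [-0.034  -0.031   0.0318  0.0339] z [-0.0297 -0.0265  0.0822  0.0844]
top plate front x(z=0) 0.0462 dyaw -0.0043 lean -0.0162 n247 y [-0.0313 -0.0288  0.0316  0.0321] z [-0.0251 -0.0117  0.0845  0.0862]
t 18.70 [0.462  0.0589 0.2714] [ 3.1416  0.3242 -3.1346] F [-0.3  0.7 -2.5] w 0.0089 q [ 0.93  0.29 -1.43  2.15  0.65  0.75  0.68]
[-3.12 -4.02  9.53] [-0.001  -0.0008 -0.0029]
[-2.9  -0.    2.35] [0. 0. 0.]
[-2.37 -0.    0.8 ] [0. 0. 0.]
```

>>> play_rows(motion=[[-0.6,-0.8,1.9,0,0,0,-1],[-1.2,-1.6,3.8,0,0,-0.001,-1],[-1.8,-2.4,5.7,0,0,-0.002,-1],[-2.5,-3.2,7.6,0,0,-0.003,-1],[-3.1,-4,9.5,0,0,-0.003,-1]])

```text
clock: 19.2
position: [0.5227, 0.0221, 0.1907]
tool_rot: [-3.141, 0.325, -3.127]
force: [0.9, -0.7, -2.5]
grip_width: 0.0086
finger_force: 78.5
```

```bash
python3 - <<'E'
from mount import *
from mv import *
look("r4",.01)
W={n:cloud(n,np.load(f"pics/{n}0.npy")) for n in()}
for n in("scene","top"):
    p,d=grab(n);C=cloud(n,d)
    m=(abs(C[...,1]-.02)<.02)&(abs(C[...,2]-.23)<.02)&(C[...,0]>.605)&(C[...,0]<.6215)
    print(n,m.sum(), C[m].mean(0).round(4) if m.any() else "", "y",np.percentile(C[m][:,1],[2,98]).round(4) if m.any() else "","z",np.percentile(C[m][:,2],[2,98]).round(4)if m.any() else "", "x",np.percentile(C[m][:,0],[2,30,50]).round(4)if m.any() else "")
t=.325;y=.01
Sx=(.6245,.0202,.230)
chain([sl(Sx,-.025,.032,y,t),sl(Sx,0,.032,y,t)])
a=cv2.imread("pics/r4_scene.png");b=cv2.imread("pics/r4_top.png")
a=cv2.resize(a[90:230,250:390],None,fx=2.85,fy=2.85,interpolation=cv2.INTER_CUBIC);b=cv2.resize(b[120:260,285:425],None,fx=2.85,fy=2.85,interpolation=cv2.INTER_CUBIC)
cv2.imwrite("pics/c5.png",np.hstack([a,b]))
E
```

```text
grasp pt [0.5167 0.022  0.2087] F [ 0.9 -0.7 -2.5]
scene plate front x(z=0) 0.0480 dyaw 0.0116 lean -0.0061 n381 y [-0.0329 -0.0314  0.0307  0.0332] z [-0.0285 -0.0238  0.0817  0.0825]
top plate front x(z=0) 0.0474 dyaw 0.0045 lean -0.0077 n248 y [-0.032  -0.0315  0.0308  0.031 ] z [-0.0307 -0.0204  0.0815  0.0824]
scene 25 [0.6168 0.0196 0.2322] y [0.0097 0.0271] z [0.2256 0.2378] x [0.6127 0.6159 0.6171]
top 25 [0.6171 0.0215 0.2338] y [0.0138 0.029 ] z [0.2259 0.2391] x [0.6146 0.6159 0.6172]
t 19.40 [0.5218 0.0226 0.1914] [ 3.1411  0.3241 -3.1276] F [-0.   0.5 -2.9] w 0.0087 q [ 0.7   0.49 -1.14  2.14  0.96  0.68  0.53]
[-2.92 -0.36  2.39] [ 0.0018 -0.0009  0.0038]
[-2.37 -0.    0.8 ] [0. 0. 0.]
```

View pics/c5.png

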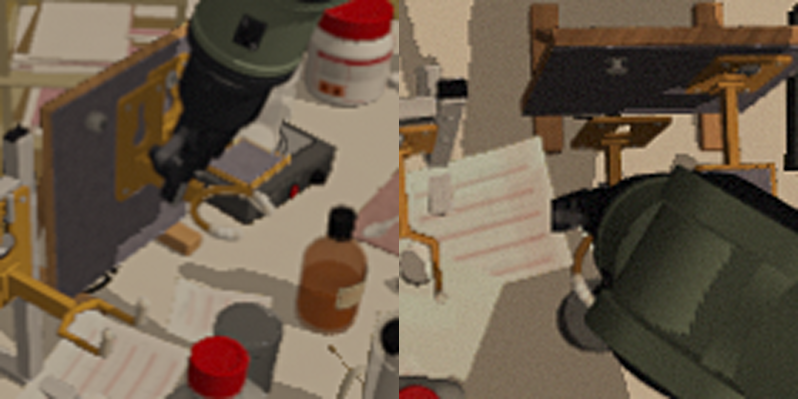

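```bash
python3 - <<'E'
from mv import *
t=.325;y=.01
w=lambda x,z:(tcp((x,.0199,z),y,t),y,t)
chain([w(.555,.1954),w(.5755,.1954),w(.5755,.1654)])
E
```

```text
t 19.40 [0.5218 0.0226 0.1914] [ 3.1411  0.3241 -3.1276] F [-0.   0.5 -2.9] w 0.0087 q [ 0.7   0.49 -1.14  2.14  0.96  0.68  0.53]
[-3.27 -0.32  2.58] [ 0.0018 -0.0009  0.0038]
[-1.94 -0.02  0.65] [0. 0. 0.]
[0.96 0.   2.84] [0. 0. 0.]
```

>>> play_rows(motion=[[-0.8,-0.1,0.6,0.001,0,0.001,-1],[-1.6,-0.2,1.3,0.001,0,0.002,-1],[-2.5,-0.32,2,0.002,0,0.004,-1],[-3.27,-0.32,2.58,0.002,-0.001,0.004,-1],[-3.27,-0.32,2.58,0.002,-0.001,0.004,-1]])

```text
clock: 19.9
position: [0.5621, 0.0189, 0.1769]
tool_rot: [-3.141, 0.325, -3.133]
force: [-0.9, -0.5, -3.5]
grip_width: 0.0087
finger_force: 78.3
```

```bash
python3 - <<'E'
from mount import *
from mv import *
look("r5",.01)
t=.325;y=.01
w=lambda x,z:(tcp((x,.0199,z),y,t),y,t)
chain([w(.555,.1954),w(.5755,.1954)])
E
```

```text
grasp pt [0.556  0.0189 0.1949] F [-0.9 -0.5 -3.5]
scene plate front x(z=0) 0.0478 dyaw 0.0384 lean 0.0056 n368 y [-0.035  -0.032   0.0295  0.0317] z [-0.0308 -0.0267  0.0817  0.083 ]
top plate front x(z=0) 0.0464 dyaw 0.0043 lean -0.0024 n275 y [-0.0322 -0.0308  0.0324  0.0328] z [-0.0296 -0.0233  0.0839  0.0849]
t 20.00 [0.561  0.0191 0.1771] [-3.1409  0.325  -3.1325] F [ 0.  -0.5 -3.1] w 0.0086 q [ 0.64  0.57 -1.08  2.06  1.01  0.7   0.52]
[-0.02  0.09 -0.02] [-0.001  -0.     -0.0009]
[-1.94 -0.02  0.65] [0. 0. 0.]
```

>>> play_rows(motion=[[-0.4,0.05,0.13,0,0,0,-1],[-0.8,0.07,0.26,0,0,0,-1],[-1.2,0.07,0.4,0,0,0,-1],[-1.6,0.07,0.53,0,0,0,-1],[-1.8,0.07,0.6,0,0,0,-1]])

```text
clock: 20.5
position: [0.5806, 0.0196, 0.1775]
tool_rot: [-3.141, 0.326, -3.133]
force: [-0.1, -0.0, -3.3]
grip_width: 0.0084
finger_force: 78.4
```

>>> play_rows(motion=[[-0.06,0,0.02,0,0,0,-1],[-0.12,0,0.04,0,0,0,-1],[-0.12,0,0.04,0,0,0,-1],[-0.12,0,0.04,0,0,0,-1],[-0.12,0,0.04,0,0,0,-1]])

```text
clock: 21.0
position: [0.5813, 0.0196, 0.1774]
tool_rot: [-3.14, 0.325, -3.133]
force: [-0.4, 1.6, -3.2]
grip_width: 0.0084
finger_force: 78.4
```

```bash
python3 - <<'E'
from mount import *
from mv import *
look("r6",.01)
t=.325;y=.01
w=lambda x,z:(tcp((x,.0199,z),y,t),y,t)
chain([w(.5755,.1954)])
E
```

```text
grasp pt [0.5752 0.0196 0.1954] F [-0.4  1.6 -3.2]
scene plate front x(z=0) 0.0474 dyaw 0.0166 lean 0.0080 n346 y [-0.0333 -0.0302  0.0302  0.0315] z [-0.0289 -0.0268  0.0817  0.0833]
top plate front x(z=0) 0.0474 dyaw 0.0035 lean -0.0007 n268 y [-0.0322 -0.0302  0.0321  0.0327] z [-0.0296 -0.0243  0.0841  0.0851]
t 21.10 [0.5813 0.0196 0.1774] [-3.1404  0.3255 -3.1327] F [-0.1 -0.2 -3. ] w 0.0086 q [ 0.63  0.6  -1.07  2.01  1.01  0.73  0.54]
[-0.03  0.04  0.01] [-0.0015  0.0005 -0.001 ]
```

>>> play_rows(motion=[[0.07,0,0.2,0,0,0,-1],[0.13,0,0.38,0,0,0,-1],[0.19,0,0.57,0,0,0,-1],[0.26,0,0.76,0,0,0,-1],[0.32,0,0.95,0,0,0,-1]])

```text
clock: 21.6
position: [0.5813, 0.0196, 0.1671]
tool_rot: [-3.141, 0.325, -3.133]
force: [0.1, -0.0, -3.5]
grip_width: 0.0088
finger_force: 78.4
```

>>> play_rows(motion=[[0.07,0,0.2,0,0,0,-1],[0.13,0,0.38,0,0,0,-1],[0.19,0,0.57,0,0,0,-1],[0.26,0,0.76,0,0,0,-1],[0.32,0,0.95,0,0,0,-1]])

```text
clock: 22.1
position: [0.5813, 0.0196, 0.1572]
tool_rot: [-3.141, 0.325, -3.133]
force: [-0.0, -0.1, -3.1]
grip_width: 0.0088
finger_force: 78.4
```

>>> play_rows(motion=[[0.06,0,0.19,0,0,0,-1],[0.13,0,0.38,0,0,0,-1],[0.19,0,0.57,0,0,0,-1],[0.25,0,0.76,0,0,0,-1],[0.25,0,0.76,0,0,0,-1]])

```text
clock: 22.6
position: [0.5813, 0.0196, 0.1491]
tool_rot: [-3.14, 0.325, -3.133]
force: [-0.9, 0.1, -2.9]
grip_width: 0.0088
finger_force: 78.4
```

>>> play_rows(motion=[[0.03,0,0.1,0,0,0,-1],[0.06,0,0.19,0,0,0,-1],[0.06,0,0.19,0,0,0,-1],[0.06,0,0.19,0,0,0,-1],[0.06,0,0.19,0,0,0,-1]])

```text
clock: 23.1
position: [0.5814, 0.0196, 0.1474]
tool_rot: [-3.141, 0.325, -3.133]
force: [0.2, 0.3, -3.1]
grip_width: 0.0091
finger_force: 78.4
```

>>> play_rows(motion=[[0.03,0,0.1,0,0,0,-1],[0.05,0,0.14,0,0,0,-1],[0.05,0,0.14,0,0,0,-1],[0.05,0,0.14,0,0,0,-1],[0.05,0,0.14,0,0,0,-1]])

```text
clock: 23.6
position: [0.582, 0.0197, 0.1464]
tool_rot: [-3.141, 0.327, -3.133]
force: [1.5, -0.2, 4.7]
grip_width: 0.0088
finger_force: 79.6
```

>>> play_rows(motion=[[0.02,0,0.05,0,0,0,-1],[0.03,0,0.1,0,0,0,-1],[0.03,0,0.1,0,0,0,-1],[0.03,0,0.1,0,0,0,-1],[0.03,0,0.1,0,0,0,-1]])

```text
clock: 24.1
position: [0.5822, 0.0198, 0.1459]
tool_rot: [-3.14, 0.328, -3.132]
force: [-5.5, -1.4, 16.8]
grip_width: 0.0087
finger_force: 81.9
```

>>> play_rows(motion=[[0,0,-0.1,0,0,0,-1],[0,0,-0.1,0,0,0,-0.6],[0,0,-0.1,0,0,0,-0.3],[0,0,-0.1,0,0,0,0],[0,0,-0.1,0,0,0,0]])

```text
clock: 24.6
position: [0.581, 0.0196, 0.1456]
tool_rot: [-3.141, 0.325, -3.133]
force: [-0.7, -0.3, -1.1]
grip_width: 0.0429
finger_force: 0.0
```

>>> play_rows(motion=[[0,0,-1,0,0,0,0],[0,0,-3,0,0,0,0],[0,0,-6,0,0,0,0],[0,0,-9,0,0,0,0],[0,0,-12,0,0,0,0]])

```text
clock: 25.1
position: [0.5419, 0.0199, 0.2609]
tool_rot: [-3.14, 0.325, -3.132]
force: [-0.2, -1.0, 1.2]
grip_width: 0.0427
finger_force: 0.0
```

>>> play_rows(motion=[[0,0,-1,0,0,0,0],[0,0,-2,0,0,0,0],[0,0,-3,0,0,0,0],[0,0,-3,0,0,0,0],[0,0,-3,0,0,0,0]])

```text
clock: 25.6
position: [0.5331, 0.0191, 0.2875]
tool_rot: [-3.141, 0.325, -3.133]
force: [-0.1, 0.7, -0.8]
grip_width: 0.0429
finger_force: 0.0
```

```bash
python3 - <<'E'
from h import *
for n in("scene","top"):
    p,d=grab(n);W=cloud(n,d);cv2.imwrite(f"pics/f_{n}.png",p[:,:,::-1])
    hsv=cv2.cvtColor(p,cv2.COLOR_RGB2HSV); br=(hsv[...,0]>12)&(hsv[...,0]<28)&(hsv[...,1]>110)
    for nm,o,yaw in(("ring",(.576,.0198,.164),.01),("prong",(.5175,.195,.178),.085)):
        D=W-np.array(o);c,s=np.cos(yaw),np.sin(yaw);x=D[...,0]*c+D[...,1]*s;y=-D[...,0]*s+D[...,1]*c;z=D[...,2]
        m=br&(x>.036)&(x<.062)&(abs(y)<.04)&(z>-.035)&(z<.095);q=np.stack([x[m],y[m],z[m]],1)
        B=np.c_[np.ones(len(q)),q[:,1],q[:,2]];k=np.ones(len(q),bool)
        for _ in range(6): f=np.linalg.lstsq(B[k],q[k,0],rcond=None)[0];k=abs(q[:,0]-B@f)<.0025
        print(n,nm,"front %.4f yaw %.3f lean %.3f"%(f[0],-f[1],-f[2]),"y",np.percentile(q[k,1],[1,99]).round(4),"z",np.percentile(q[k,2],[1,99]).round(4))
print(observe()['force'],observe()['position'])
a=cv2.imread("pics/f_scene.png")[90:290,185:385];b=cv2.imread("pics/f_top.png")[110:310,200:440]
cv2.imwrite("pics/c6.png",np.hstack([cv2.resize(a,(400,400)),cv2.resize(b,(400,333+67))]))
E
```

```text
scene ring front 0.0469 yaw 0.004 lean 0.010 y [-0.0328  0.0307] z [-0.026   0.0853]
scene prong front 0.0459 yaw -0.009 lean 0.013 y [-0.0315  0.031 ] z [-0.0254  0.0845]
top ring front 0.0472 yaw 0.003 lean 0.003 y [-0.0315  0.0323] z [-0.027   0.0855]
top prong front 0.0457 yaw -0.002 lean 0.005 y [-0.0299  0.032 ] z [-0.021   0.0859]
[-0.63106007 -0.85673874 -0.30095463] [0.53305991 0.01926298 0.28730428]
```

View pics/c6.png

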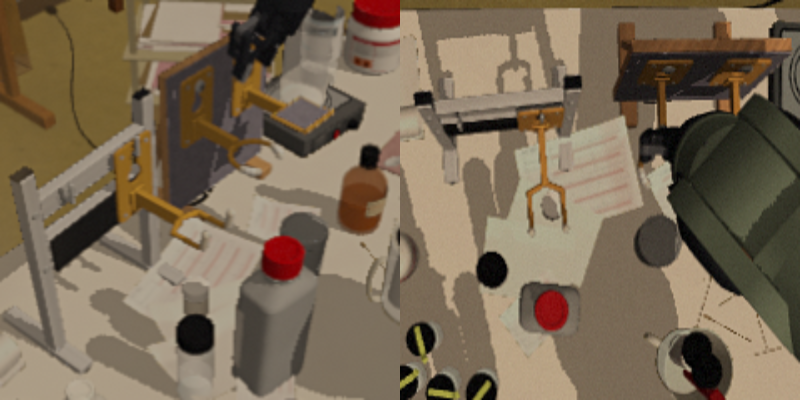

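```bash
python3 -c "
from workcell import bot
print(bot.job_done())"
```

```text
the job is handed in; nothing more can be done
None
```

The job is handed in: in the last camera check the prong mount hung upright on the rack's formerly empty hook and the ring mount hung upright and fully home on the board's screw. The gripper was clear of both and the clock stood at about 26 s; no verdict came back when I handed it in.

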